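# Click the whetstone into its sprung bench holder

## Robot

A 6-joint arm with a two-finger parallel gripper is mounted at the origin on the work surface; the furniture and walls round the work are solid. World frame = base frame: x ahead of the robot, y to its left, z up, the work surface at z = 0. Lengths are in mm, angles in rad, forces in N, time in s.
With the tool pointing down it reaches from about 275 to 750 mm from the base axis. Payload 10.2 kg.
Tool frame: the origin (TCP) lies between the finger pads; the fingertips stand 17 mm ahead of it and the grasp point (between the pads) lies 2 mm behind it (tips_ahead is the distance from the TCP to the fingertips, in mm); z points along the fingers, y is the line along which they close (so a half turn about z gives the same grasp; the last joint's range is limited). The gripper opens to 85 mm and grips with 20 to 120 N. Pads are 22 mm wide; open, the fingers measure 114 mm over their backs; the gripper's body (76 mm by 85 mm) begins 54 mm behind the grasp point. The pads swing forward as they close: fully open they stand 13 mm farther back than shut.
Start: joints at [-1.55, 0.313, 1.498, -0, 1.331, -0.223], TCP at [126.717, -509.484, 248.294] pointing down, gripper open.
Joint ranges: [-2.94, 2.94], [-0.97, 2.17], [0.19, 2.56], [-1.23, 4.37], [0.02, 3.11], [-2.88, 2.88]. Speed limits (rad/s): [2.39, 2.39, 3.01, 3.14, 3.14, 3.14].

## Interface

Orientations are given as a unit quaternion [w, x, y, z].
In Python, from rig import sense, capture, finish_job, boxes_of, tips_ahead gives the robot as it stands.
- The arm moves only by the tool drive_tool, never from a script. Its argument "commands" is text: rows parted by semicolons, each of 7 numbers parted by spaces: the shift along the world's x, y, z in units of 0.1 m (1.0 is 0.1 m), then the turn, a rotation vector about the world's x, y, z in units of pi/4 rad (1.0 is pi/4 rad), then the opening in per cent of the stroke, from 0 (shut) to 100 (fully open). A call has 1 to 20 rows; each row shifts and turns the commanded pose from where the row before left it; what a row does not reach is not made up. A row lasts 1/12 s, in which the tool goes at most 41.7 mm and 7.16 degrees, less where a joint would pass 70% of its speed; a pose out of reach is approached as far as the arm can. A call with a number of a shift or a turn outside -1 to 1 is refused whole. A call with a gripper value outside its range is refused whole. The fingers move at their own pace and stop on an object; "force" is the grip in N (left out, the last holds). Time passes only in rows, so rows that do not move let the fingers close. It gives the time, the measured TCP pose, the force, the opening and the grip force at its end, in the units of the state.
- sense(): the state, without advancing time (a new reading comes with each control period).
- capture(name): name is "scene" or "side" or "wrist"; returns a dict with "pixels" (420x560x3 uint8, blue, green, red), "fov_y" (degrees; the focal length in pixels is half the picture's height over the tangent of half this angle, whatever the lens; pixels are square), "cx", "cy" (the principal point, pixels), "position" and "attitude" of the camera in the world; the wrist camera has in their place "tool_from_camera" (4x4, takes a point from camera to tool coordinates, whose origin is the TCP and whose axes are the flange's). Camera axes: x right, y down, z forward; pixel columns grow to the right and rows downward; lengths in mm; the calibration is good to about 2 mm. A picture is of the moment at which its call begins: read the wrist's pose just before it. There is no depth.
- finish_job(): hands the job in; it is judged then, once.
Trained networks look in a picture, given as the dict that the camera call returned (one of the last four; its "shot" number tells which), for a name from the list of things; names that differ only in an ending like _2 or _b are one class to them, and where a whole thing is asked for, a point or a joint stands for the part that bears it (a point fixed in the world has none). Each returns a list of dicts, best first, with "confidence" (0 to 1); they miss things now and then, are a little off and sometimes report something else, mostly with a low value. They report only what shows in the picture. A call takes as long as a camera call.
- boxes_of(picture, name): "position" ([column, row] in pixels, amid what is visible of it).
The state is a dict: "time_s": time; "joints": joint angles; "dq": joint speeds; "tau": joint torques, N m; "eef_pos": TCP position; "ee_rot": TCP orientation; "force": force on the tool from outside, world axes, zero at the start; "wrist_torque": the same for the moment, N m; "grip_width": opening from 0.0 (shut) to 1.0 (fully open); "grip_force": force on a finger pad.
Only numpy, scipy, OpenCV 4.12 (cv2) and the standard library are available. Lean on these libraries where they do the work, as an engineer would, in place of code of your own. Each camera call takes 0.05 s, during which the arm holds its last target. There are 200 camera calls.

## Task

Get the bench ready for sharpening: set the whetstone, right way up and lengthwise, into the flared mouth of the stone holder and press it straight down past the sprung steel balls until it has clicked in and lies fully home on the holder's floor at both ends, then let go of it. Do not disturb the leather strop block or the wooden pencil box.

Things in the scene. Friction and masses are not known exactly. Their poses are not given: they have to be found in the camera images.
- whetstone_mid (a point): Centre (half-way up, 21.5 mm above the underside) of the loose whetstone, 43 mm tall, 0.45 kg: a wooden base 66 x 190 mm, 24 mm tall, and on it a brown stone 50 x 165 mm, the top 19 mm. Ledge round it: 8 mm at the sides, 12 mm at the ends. x across, y along its length, z up. Starts flat on the table. Grip across the 50 mm stone above the ledge, or across the base. Either way round fits.
- holder_seat (a point): Centre of the floor of the fixed stone holder: wooden plate 112 x 250 mm, floor 12 mm above the table, a black U-shaped nylon shoe at each end. x across, y along, z up. 198 mm between end cheeks, 70 mm between side guides. Guides stand only beyond 64 mm from the middle; between, the sides are open for fingers. Home: underside on the floor, whetstone_mid 21.5 mm above this point.
- holder_ball (a point): Centre of one of four sprung steel balls (18 mm diameter) in the side guides, 39 mm across and 80 mm along from the middle, 30 mm above the floor; the others mirror it. Each stands out 5 mm. A stone set down in the mouth rests on them, underside about 36 mm above the floor, top 79 mm; 5 to 12 N more on the middle of its top pushes it past; home, they spring out over its ledge, top 43 mm.
- holder_lip (a point): Middle of the upper edge of the cheek at the holder's +y end, 60 mm above the floor. Cheeks and side guides are upright to 40 mm, then flare outward by 15 mm up to 60 mm: a slick mouth that centres a stone which is set down in it, 8 mm and 3 degrees off, and let go (it may lean until pressed). A well centred stone may also stay held while it is pushed home.
- strop_mid (a point): Bystander, leave alone: centre (half-way up) of a loose strop block, flat light wood with brown leather on top, 52 x 200 x 21 mm, y along its length.
- box_mid (a point): Bystander, leave alone: centre (half-way up) of a loose pale wooden pencil box with a lid, 62 x 195 x 46 mm, y along its length.

How it is judged:
By the outcome, as a careful person would: the job done as asked, in the order asked, and still so for the second after the job is handed in, with the robot touching nothing.
It also fails if it takes over 42 s, if anything falls off the work surface, if the arm or the gripper's body presses on something with over 40 N, if the wrist force passes 120 N, or if a joint passes its speed limit or range.

## Working session

There is one attempt and no reset: what is moved stays moved. The work goes in short steps, Python scripts to look and compute and a tool call to move; the robot and the scene stay as the last step left them, time stands still between calls to the robot, and variables do not carry over. Pictures are saved under pics/ and viewed, at most 10 in all, crops included, and the job is handed in when it is done.

Besides the shell and the picture viewer there is one more tool, called after "Call:" by a JSON object that holds its "name" and its "arguments", one argument or row to a line. drive_tool: Moves the arm, as the interface text tells. Shifts and turns lie within -1 to 1; 1 stands for 0.1 m of shift or pi/4 rad of turn. Its arguments: {"type":"object","properties":{"commands":{"type":"string"},"force":{"type":"number"}},"required":["commands"]}

```bash
mkdir -p pics; cat > h.py <<'E'
import numpy as np, cv2
from rig import *
from scipy.spatial.transform import Rotation as R
def rot(q):
    q=np.array(q,float)
    return q if q.shape==(3,3) else R.from_quat(q[[1,2,3,0]]).as_matrix()
def shot(n):
    s=sense(); p=capture(n); p['f']=p['pixels'].shape[0]/2/np.tan(np.radians(p['fov_y']/2))
    if n=='wrist':
        T=np.eye(4);T[:3,:3]=rot(s['ee_rot']);T[:3,3]=s['eef_pos']; T=T@np.array(p['tool_from_camera']); p['P'],p['A']=T[:3,3],T[:3,:3]
    else: p['P'],p['A']=np.array(p['position']),rot(p['attitude'])
    return p
def w(p,px,z):
    d=p['A']@np.array([(px[0]-p['cx'])/p['f'],(px[1]-p['cy'])/p['f'],1]); return (p['P']+d*(z-p['P'][2])/d[2]).round(1)
def proj(p,X):
    c=p['A'].T@(np.array(X)-p['P']); return [round(float(p['f']*c[0]/c[2]+p['cx']),1),round(float(p['f']*c[1]/c[2]+p['cy']),1)]
E
python3 - <<'E'
from h import *
im=[]
for n in ('scene','side','wrist'):
    p=shot(n); im.append(p['pixels']); print(n,p['P'].round(0),p['A'][:,2].round(2),p.get('fov_y'))
    for k,z in (('whetstone_mid',21.5),('holder_seat',12),('holder_ball',42),('holder_lip',72),('strop_mid',10.5),('box_mid',23)):
        for b in boxes_of(p,k)[:4]: print(k,np.round(b['position'],0),round(b['confidence'],2),w(p,b['position'],z))
    cv2.imwrite(f'pics/a_{n}.png',p['pixels'])
print(sense())
E
```

```text
scene [   2. -821.  500.] [ 0.46  0.79 -0.41] 43.90951323272701
holder_seat [268. 220.] 0.82 [508.7  89.8  12. ]
holder_lip [270. 224.] 0.89 [441.2 -38.5  72. ]
strop_mid [332. 307.] 0.55 [ 432.2 -251.2   10.5]
box_mid [312. 264.] 0.74 [ 470.8 -137.2   23. ]
box_mid [271. 223.] 0.72 [494.9  53.5  23. ]
side [ 225. -837.  660.] [ 0.25  0.79 -0.55] 51.51217418165546
whetstone_mid [232. 179.] 0.83 [434.5 256.7  21.5]
holder_seat [240. 214.] 0.73 [416.   86.6  12. ]
holder_ball [239. 213.] 0.84 [406.3  52.9  42. ]
holder_lip [238. 216.] 0.9 [391.4  -5.4  72. ]
strop_mid [290. 308.] 0.82 [ 432.5 -261.1   10.5]
box_mid [266. 262.] 0.56 [ 423.9 -127.2   23. ]
wrist [ 190. -494.  374.] [-0.25 -0.06 -0.97] 64.81549264122104
{'time_s': 1.05, 'joints': array([-1.55038360e+00,  3.12893602e-01,  1.49767978e+00,  1.22214617e-05,
        1.33101974e+00, -2.23419163e-01]), 'dq': array([-0.00044274,  0.00029724,  0.00160396, -0.00177322,  0.00034368,
        0.00052001]), 'tau': array([-1.90134764e-03, -4.12179279e+01, -2.59904194e+01, -2.38351013e-04,
        3.96999703e-04, -2.77932045e-06]), 'eef_pos': array([ 126.72847417, -509.48442119,  248.30507236]), 'ee_rot': array([3.71454855e-07, 9.92577628e-01, 1.21612712e-01, 5.92878543e-06]), 'force': array([-0.41386717,  0.57902833, -0.23220444]), 'wrist_torque': array([ 0.00783211,  0.00901223, -0.04399227]), 'grip_force': 0.0, 'grip_width': 0.9966348921257545}
```

View pics/a_scene.png

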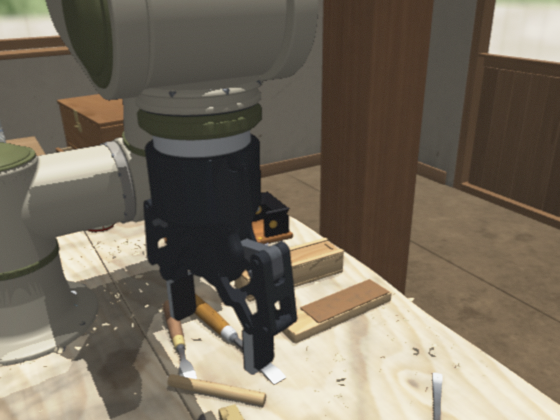

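View pics/a_side.png

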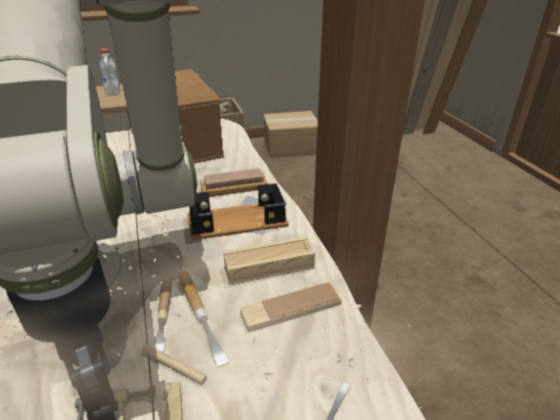

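The side view shows, all lying roughly along world x: the whetstone at (232,180), then the holder at (240,215), box (268,262) and strop (290,306). The network hits match these, apart from a false box hit in the scene view. I'll go above the whetstone and holder for a closer look.

Call:
{"name": "drive_tool", "arguments": {
  "commands": ".165 .358 .043 0 0 0 100;.165 .358 .043 0 0 0 100;.165 .358 .043 0 0 0 100;.165 .358 .043 0 0 0 100;.165 .358 .043 0 0 0 100;.165 .358 .043 0 0 0 100;.165 .358 .043 0 0 0 100;.165 .358 .043 0 0 0 100;.165 .358 .043 0 0 0 100;.165 .358 .043 0 0 0 100;.165 .358 .043 0 0 0 100;.165 .358 .043 0 0 0 100;.165 .358 .043 0 0 0 100;.165 .358 .043 0 0 0 100;.165 .358 .043 0 0 0 100;.165 .358 .043 0 0 0 100;.165 .358 .043 0 0 0 100;.165 .358 .043 0 0 0 100;.165 .358 .043 0 0 0 100;0 0 0 0 0 0 100"
}}

```text
time_s: 2.72
eef_pos: [441.5, 175.4, 329.9]
ee_rot: [-0.001, 0.992, 0.124, 0.0]
force: [0.9, -0.6, 0.1]
grip_width: 1.001
grip_force: 0.0
```

```bash
cat > look.py <<'E'
from h import *
import sys
p=shot('wrist'); s=sense(); print(s['time_s'],s['eef_pos'].round(1),s['ee_rot'].round(3),s['joints'].round(2),p['P'].round(0))
for k,z in (('whetstone_mid',21.5),('holder_seat',12),('holder_ball',42),('holder_lip',72),('strop_mid',10.5),('box_mid',23)):
    for b in boxes_of(p,k)[:4]: print(k,np.round(b['position'],0),round(b['confidence'],2),w(p,b['position'],z))
cv2.imwrite(f'pics/{sys.argv[1]}.png',p['pixels']); import pickle; pickle.dump(p,open(f'{sys.argv[1]}.pkl','wb'))
E
python3 look.py b
```

```text
2.7667 [440.6 173.1 329.5] [-0.     0.992  0.124 -0.   ] [0.13 0.15 1.49 0.   1.5  1.45] [504. 191. 456.]
whetstone_mid [227. 156.] 0.75 [444.2 246.4  21.5]
holder_seat [343. 210.] 0.84 [410.   75.4  12. ]
holder_ball [343. 208.] 0.97 [419.1  84.7  42. ]
holder_lip [344. 206.] 0.91 [427.7  92.2  72. ]
strop_mid [548. 282.] 0.63 [ 378.8 -251.7   10.5]
box_mid [488. 228.] 0.96 [ 438.  -122.2   23. ]
```

View pics/b.png

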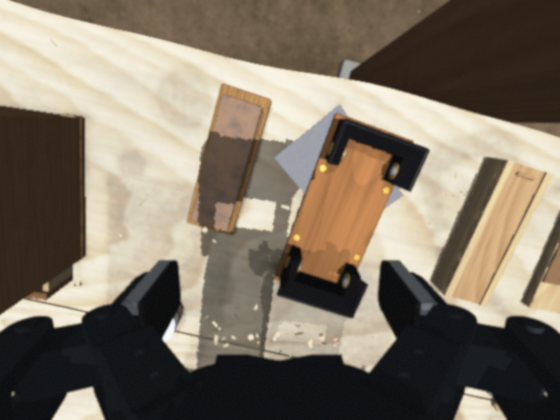

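The picture shows the whetstone at (229,160), long axis tilted. The holder is at (342,212), with its four floor screws at (323,168), (387,190), (296,237) and (357,257). The box is at (490,230), and the post is at the upper right. I'll zoom in for corners.

```bash
python3 - <<'E'
import cv2
i=cv2.imread('pics/b.png')[70:330,170:440]
i=cv2.resize(i[:,:],(800,770),interpolation=cv2.INTER_CUBIC)[:600]
a=cv2.imread('pics/b.png')[75:245,180:440]; cv2.imwrite('pics/b2.png',cv2.resize(a,None,fx=3,fy=3,interpolation=cv2.INTER_CUBIC))
E
python3 - <<'E'
from h import *; import pickle
p=pickle.load(open('b.pkl','rb'))
for q in [(323,168),(387,190),(296,237),(357,257)]: print('screw',w(p,q,12))
for q in [(222,85),(270,100),(236,235),(189,222)]: print('base',w(p,q,24))
E
```

```text
screw [459.6 119.1  12. ]
screw [452.2  25.8  12. ]
screw [355.8 128.7  12. ]
screw [348.   35.4  12. ]
base [528.2 269.7  24. ]
base [525.8 208.4  24. ]
base [342.3 211.4  24. ]
base [344.8 277.6  24. ]
```

View pics/b2.png

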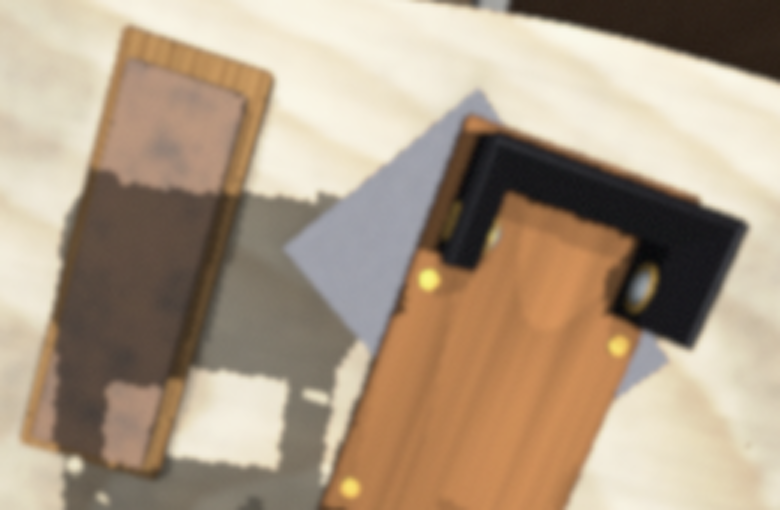

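Base corners give a whetstone centre of about (435,243) with its axis at -2.3°, and a size of about 185x63, which fits. The screws give a holder centre of (404,77) with its axis at -5.3°. Next I'll turn -16.5° and descend above the stone.

Call:
{"name": "drive_tool", "arguments": {
  "commands": "-.02 .23 -.35 0 0 -.13 100;-.02 .23 -.35 0 0 -.13 100;-.02 .24 -.35 0 0 -.107 100;0 0 -.35 0 0 0 100;0 0 -.30 0 0 0 100;0 0 0 0 0 0 100"
}}

```text
time_s: 3.57
eef_pos: [431.7, 238.8, 156.4]
ee_rot: [0.001, 1.0, -0.023, -0.005]
force: [-0.9, 0.2, -0.9]
grip_width: 0.998
grip_force: 0.0
```

```bash
python3 look.py c; python3 -c "
from rig import *
print(tips_ahead, [tips_ahead(x) for x in (0,.5,.6,.7,1)] if callable(tips_ahead) else '')"
```

```text
3.6167 [433.3 239.1 159.7] [ 0.001  1.    -0.023 -0.002] [ 0.27  0.34  1.71 -0.    1.1   1.88] [498. 236. 282.]
whetstone_mid [267. 182.] 0.78 [448.8 246.9  21.5]
holder_seat [478. 174.] 0.9 [445.3  73.   12. ]
holder_ball [476. 174.] 0.96 [451.5  93.   42. ]
holder_lip [475. 174.] 0.87 [457.5 111.3  72. ]
17.0
```

View pics/c.png

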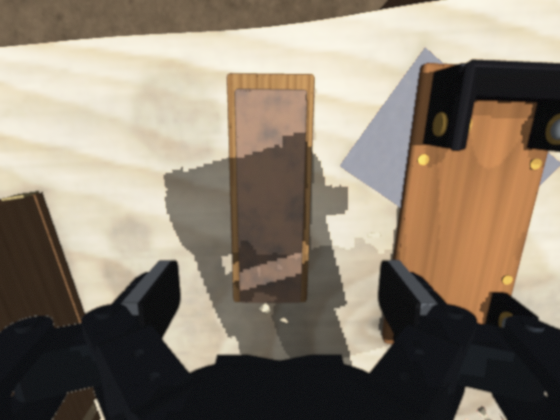

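The whetstone is upright in the image: base corners (228,74), (314,74), (307,303) and (234,301), with the stone's top edge at row 90, columns 236-307.

```bash
python3 - <<'E'
from h import *; import pickle
p=pickle.load(open('c.pkl','rb'))
for q in [(228,74),(314,74),(307,303),(234,301)]: print('base',w(p,q,24))
for q in [(236,90),(307,90)]: print('stone',w(p,q,43))
for q in [(424,160),(536,164),(508,280)]: print('screw',w(p,q,12))
E
```

```text
base [529.6 270.6  24. ]
base [526.8 208.3  24. ]
base [339.7 217.5  24. ]
base [344.7 281.3  24. ]
stone [516.9 263.5  43. ]
stone [514.7 215.3  43. ]
screw [459.  118.6  12. ]
screw [451.6  26.8  12. ]
screw [347.2  34.8  12. ]
```

Call:
{"name": "drive_tool", "arguments": {
  "commands": ".01 .037 -.35 0 0 0 100;0 0 -.35 0 0 0 100;0 0 -.25 0 0 0 100;0 0 -.15 0 0 0 100;0 0 -.06 0 0 0 100;0 0 0 0 0 0 100;0 0 0 0 0 0 0;0 0 0 0 0 0 0;0 0 0 0 0 0 0;0 0 0 0 0 0 0;0 0 0 0 0 0 0;0 0 0 0 0 0 0",
  "force": 60
}}

```text
time_s: 4.92
eef_pos: [436.1, 243.9, 46.7]
ee_rot: [-0.0, 1.0, -0.022, 0.001]
force: [-1.8, -1.0, 8.4]
grip_width: 0.563
grip_force: 62.2
```

Call:
{"name": "drive_tool", "arguments": {
  "commands": "0 0 .1 0 0 0 0;0 0 .2 0 0 0 0;0 0 .3 0 0 0 0;0 0 .3 0 0 0 0;0 0 .25 0 0 0 0;0 0 0 0 0 0 0"
}}

```text
time_s: 5.42
eef_pos: [437.0, 244.3, 165.4]
ee_rot: [-0.001, 1.0, -0.022, 0.004]
force: [0.4, 0.7, -2.3]
grip_width: 0.565
grip_force: 64.0
```

```bash
python3 look.py d
```

```text
5.4667 [436.  243.9 162.5] [-0.001  1.    -0.022  0.002] [0.28 0.34 1.7  0.   1.1  1.89] [501. 241. 292.]
whetstone_mid [276. 189.] 0.73 [448.6 246.1  21.5]
holder_seat [482. 192.] 0.88 [436.6  69.   12. ]
holder_ball [481. 189.] 0.96 [445.4  89.   42. ]
holder_lip [480. 190.] 0.56 [451.7 107.5  72. ]
box_mid [479. 193.] 0.57 [437.9  78.8  23. ]
```

View pics/d.png

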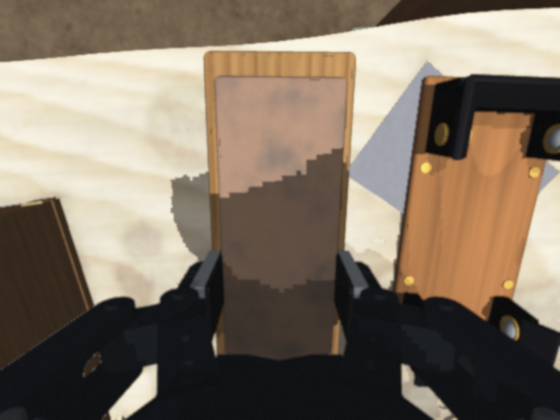

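The stone is held level between the fingers, with its far base corners at (204,52) and (354,52). All four screws are visible, at (425,168), (535,173), (409,281) and (508,285).

```bash
python3 - <<'E'
from h import *; import pickle
p=pickle.load(open('d.pkl','rb'))
a,b=w(p,(204,52),139.8),w(p,(354,52),139.8)
y=np.arctan2(*(b-a)[:2][::-1])+np.pi/2; u=np.array([np.cos(y),np.sin(y)])
print(a,b,np.linalg.norm(a-b),np.degrees(y),(a+b)[:2]/2-95*u)
a,b=w(p,(215,76),158.8),w(p,(346,76),158.8); print(a,b,np.linalg.norm(a-b),(a+b)[:2]/2-82.5*u)
S=np.array([w(p,q,12) for q in [(425,168),(535,173),(409,281),(508,285)]]);print(S,S.mean(0))
E
```

```text
[531.4 271.7 139.8] [528.6 208.4 139.8] 63.36189706755944 -2.532759438429986 [435.09280375 244.24810663]
[519.1 264.6 158.8] [516.9 215.4 158.8] 49.249162429426164 [435.58059273 243.64572418]
[[459.1 119.7  12. ]
 [450.8  26.3  12. ]
 [354.7 127.4  12. ]
 [346.7  35.5  12. ]] [402.825  77.225  12.   ]
```

Call:
{"name": "drive_tool", "arguments": {
  "commands": "-.05 -.25 0 0 0 -.044 0;-.07 -.35 0 0 0 0 0;-.07 -.35 0 0 0 0 0;-.07 -.35 0 0 0 0 0;-.06 -.368 0 0 0 0 0;0 0 0 0 0 0 0;0 0 0 0 0 0 0"
}}

```text
time_s: 6.35
eef_pos: [403.1, 75.5, 159.8]
ee_rot: [-0.0, 0.999, -0.041, -0.0]
force: [0.4, 0.7, -3.8]
grip_width: 0.566
grip_force: 64.4
```

```bash
python3 look.py e
```

```text
6.4 [403.2  76.5 159.8] [-0.     0.999 -0.04  -0.   ] [-0.1   0.16  1.94  0.    1.04  1.55] [468.  70. 286.]
whetstone_mid [278. 190.] 0.92 [413.8  75.1  21.5]
holder_seat [262.  43.] 0.78 [525.2  77.6  12. ]
holder_ball [261.  42.] 0.78 [519.2  77.6  42. ]
holder_lip [258.  41.] 0.81 [513.7  78.4  72. ]
box_mid [517. 150.] 0.76 [ 429.8 -114.6   23. ]
```

View pics/e.png

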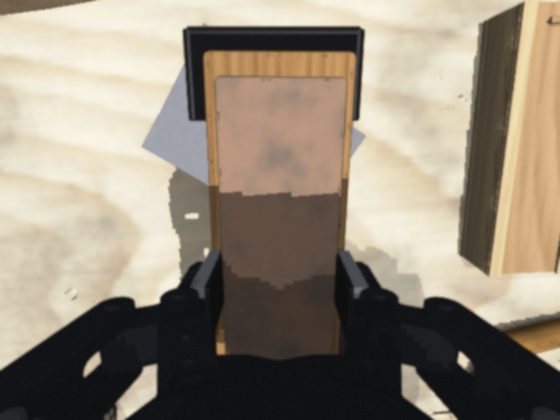

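The stone sits over the holder. The shoe's outer top corners are at (185,28) and (363,28), and the stone's far base corners at (204,52) and (354,52). Checking the lateral centring.

```bash
python3 - <<'E'
from h import *; import pickle
p=pickle.load(open('e.pkl','rb'))
for n,q,z in [('shoe',((185,28),(363,28)),72),('shoeNear',((190,120),(358,120)),72),('base',((204,52),(354,52)),137),('stone',((216,77),(346,77)),156)]:
    a,b=w(p,q[0],z),w(p,q[1],z); print(n,a,b,(a+b)/2,np.degrees(np.arctan2(a[0]-b[0],a[1]-b[1])))
u=np.array([np.cos(np.radians(-4.7)),np.sin(np.radians(-4.7))]); print('expected shoe end ctr', np.array([403.3,77.2])+125*u,'expected base end',np.array([403.3,77.2])+95*u)
E
```

```text
shoe [524.  120.1  72. ] [515.5  16.7  72. ] [519.75  68.4   72.  ] 4.699434488500485
shoeNear [472.6 125.   72. ] [463.9  20.7  72. ] [468.25  72.85  72.  ] 4.7681878923760355
base [497.4  98.4 137. ] [492.3  36.8 137. ] [494.85  67.6  137.  ] 4.732849927191512
stone [484.9  91.6 156. ] [481.   44.2 156. ] [482.95  67.9  156.  ] 4.703614704293165
expected shoe end ctr [527.87967335  66.95768642] expected base end [497.98055175  69.41584168]
```

Yaw matches; a nudge of about 2 mm in +x and +y. Then down into the mouth.

Call:
{"name": "drive_tool", "arguments": {
  "commands": ".02 .02 -.15 0 0 0 0;0 0 -.2 0 0 0 0;0 0 -.15 0 0 0 0;0 0 -.08 0 0 0 0;0 0 -.05 0 0 0 0;0 0 0 0 0 0 0;0 0 0 0 0 0 0"
}}

```text
time_s: 7.28
eef_pos: [405.6, 79.0, 97.6]
ee_rot: [0.0, 0.999, -0.039, 0.0]
force: [1.0, -0.4, -4.2]
grip_width: 0.564
grip_force: 64.4
```

Call:
{"name": "drive_tool", "arguments": {
  "commands": "0 0 -.04 0 0 0 0;0 0 -.04 0 0 0 0;0 0 -.04 0 0 0 0;0 0 0 0 0 0 0;0 0 0 0 0 0 0"
}}

```text
time_s: 7.7
eef_pos: [405.4, 78.8, 85.1]
ee_rot: [0.0, 0.999, -0.039, 0.0]
force: [2.0, -0.4, -5.2]
grip_width: 0.561
grip_force: 64.1
```

Call:
{"name": "drive_tool", "arguments": {
  "commands": "0 0 -.05 0 0 0 0;0 0 -.05 0 0 0 0;0 0 -.05 0 0 0 0;0 0 -.05 0 0 0 0;0 0 -.05 0 0 0 0;0 0 0 0 0 0 0;0 0 0 0 0 0 0"
}}

```text
time_s: 8.28
eef_pos: [404.8, 78.9, 59.6]
ee_rot: [-0.0, 0.999, -0.04, -0.001]
force: [0.4, 0.0, -4.2]
grip_width: 0.562
grip_force: 64.3
```

```bash
python3 look.py f
```

```text
8.3333 [404.9  78.9  59.8] [-0.     0.999 -0.039 -0.001] [-0.09  0.35  2.03 -0.    0.76  1.56] [470.  74. 185.]
whetstone_mid [276. 187.] 0.65 [437.4  77.7  21.5]
holder_seat [289.  48.] 0.95 [502.5  66.3  12. ]
holder_ball [288.  44.] 0.71 [498.2  67.9  42. ]
holder_lip [288.  47.] 0.6 [491.4  69.1  72. ]
box_mid [556. 302.] 0.7 [361.1 -71.1  23. ]
```

View pics/f.png

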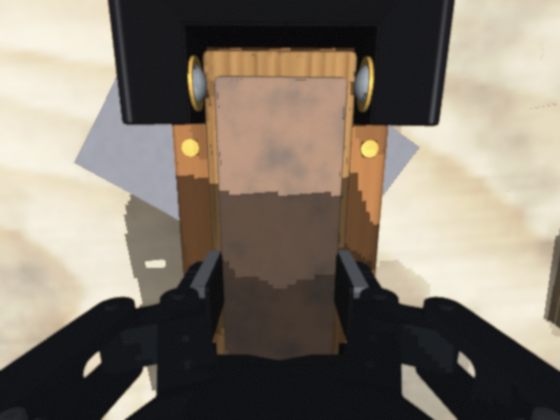

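The stone lies between the guides, with the balls at (197,82) and (365,82) over the ledge. About 1 mm is left, so I'll press to the floor.

Call:
{"name": "drive_tool", "arguments": {
  "commands": "0 0 -.02 0 0 0 0;0 0 -.02 0 0 0 0;0 0 0 0 0 0 0;0 0 0 0 0 0 0"
}}

```text
time_s: 8.97
eef_pos: [406.9, 78.9, 58.6]
ee_rot: [-0.0, 0.999, -0.04, 0.002]
force: [-8.6, -0.5, 32.9]
grip_width: 0.564
grip_force: 68.5
```

Solid floor contact (33 N). Easing off, releasing and backing away.

Call:
{"name": "drive_tool", "arguments": {
  "commands": "0 0 .03 0 0 0 0;0 0 0 0 0 0 100;0 0 0 0 0 0 100;0 0 0 0 0 0 100;0 0 0 0 0 0 100;0 0 .1 0 0 0 100;0 0 .3 0 0 0 100;0 0 .35 0 0 0 100;0 0 .35 0 0 0 100;-.2 0 .3 0 0 0 100;-.3 0 .2 0 0 0 100;0 0 0 0 0 0 100;0 0 0 0 0 0 100"
}}

```text
time_s: 10.05
eef_pos: [355.2, 78.9, 220.0]
ee_rot: [0.0, 0.999, -0.04, 0.002]
force: [0.1, -0.1, -0.9]
grip_width: 1.0
grip_force: 0.0
```

```bash
python3 look.py g; python3 - <<'E'
import cv2
from h import *
p=shot('side'); a=p['pixels'][150:250,160:320]
i=cv2.imread('pics/g.png')
cv2.imwrite('pics/g2.png',np.vstack([i[0:220],cv2.resize(a,(560,350),interpolation=cv2.INTER_CUBIC)]))
cv2.imwrite('pics/gs.png',p['pixels'])
E
```

```text
10.1 [355.4  78.9 219.1] [ 0.     0.999 -0.04   0.   ] [-0.11 -0.02  1.97  0.    1.19  1.54] [419.  74. 346.]
whetstone_mid [275. 125.] 0.64 [417.   77.7  21.5]
holder_seat [314. 131.] 0.68 [408.1  40.2  12. ]
holder_seat [274. 124.] 0.66 [417.2  78.   12. ]
holder_ball [312. 133.] 0.94 [407.4  44.9  42. ]
holder_lip [309. 131.] 0.96 [410.3  50.   72. ]
box_mid [490.  97.] 0.6 [ 426.  -123.8   23. ]
```

View pics/g2.png

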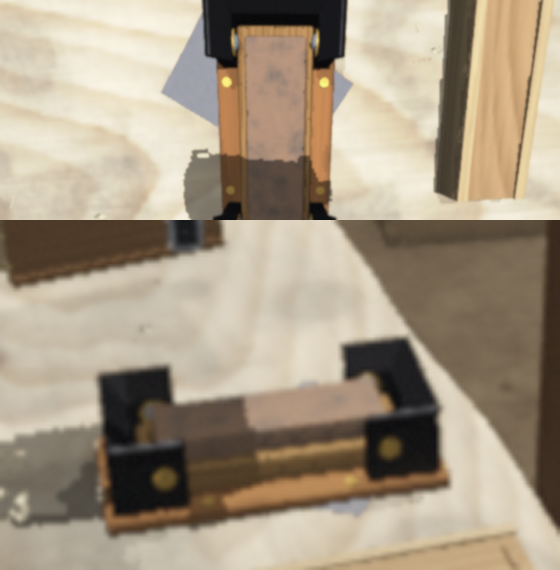

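```bash
python3 - <<'E'
import cv2,numpy as np
i=cv2.imread('pics/g.png')[10:270,190:370]; s=cv2.imread('pics/gs.png')[180:240,180:300]
a=cv2.resize(i,None,fx=2.3,fy=2.3,interpolation=cv2.INTER_CUBIC); cv2.imwrite('pics/g3.png',a)
E
```

```text
(no output)
```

View pics/g3.png

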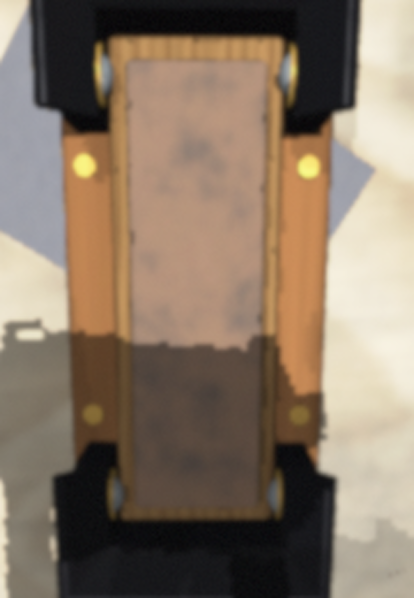

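The top view shows all four balls, at zoomed pixels (104,75), (288,75), (115,495) and (276,495), sprung out over the ledge. The stone is level and centred, and the gripper is clear. Handing in.

```bash
python3 -c "
from rig import *
print(finish_job())"
```

```text
the job is handed in; nothing more can be done
None
```

The whetstone is in the holder with all four balls sprung out over its ledge. I pressed it to the floor with about 33 N at the middle, released it and handed the job in at about 10 s. The pictures show it level, but I did not press or measure each end separately. The robot never went near the strop block or the pencil box.

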